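Lower the microscopist's ratchet forearm rest

ROBOT

A 7-joint arm with a two-finger parallel gripper is mounted at the origin on the work surface. World frame = base frame: x ahead of the robot, y to its left, z up, the work surface at z = 0. Lengths are in m, angles in rad, forces in N, time in s.
With the tool pointing down it reaches from about 0.35 to 0.9 m from the base axis. Payload 8.1 kg.
Tool frame: the origin (TCP) lies midway between the tips of the shut fingers; the grasp point (between the pads) lies behind it (arm.tcp_to_grasp is the z of the grasp point in the tool frame, in m); z points along the fingers, y is the line along which they close (so a half turn about z gives the same grasp; the last joint's range is limited). The gripper opens to 92 mm and grips with 3 to 60 N. Pads are 19 mm wide; open, the fingers measure 130 mm over their backs; the gripper's body (75 mm by 190 mm) begins 47 mm behind the grasp point.
Start: joints at [-1.325, 0.434, 0.025, 1.573, -0.012, 1.134, -0.075], TCP at [0.214, 0.587, 0.227] pointing down, gripper open.
Joint ranges: [-2.62, 2.62], [-0.44, 2.09], [-1.27, 1.32], [0.08, 2.57], [-1.32, 4.46], [0.12, 2], [-2.74, 2.74]. Speed limits (rad/s): [2.22, 2.22, 3.01, 3.01, 3.14, 3.14, 3.14].

INTERFACE

Orientations are given as a rotation vector (axis times angle).
In Python, from cell import readout, vision, arm gives the robot as it stands.
- The arm moves only by the tool carry_out, never from a script. Its argument "increments" is one flat list of numbers, 6 for each row, row after row: the shift along the world's x, y, z in mm, then the turn, a rotation vector about the world's x, y, z in rad. In form: [tx, ty, tz, wx, wy, wz, tx, ty, tz, wx, wy, wz, ...]. A call has 1 to 20 rows; each row shifts and turns the commanded pose from where the row before left it; what a row does not reach is not made up. A row lasts 1/8 s, in which the tool goes at most 62.5 mm and 10.7 degrees, less where a joint would pass 70% of its speed; a pose out of reach is approached as far as the arm can. A call with a gripper value outside its range is refused whole. "grip" is the closure, from 0 (fully open) to 1 (shut), set as the call begins (left out, the last holds). The fingers move at their own pace and stop on an object; "newtons" is the grip in N (left out, the last holds). Time passes only in rows, so rows that do not move let the fingers close. It gives the time, the measured TCP pose, the force, the opening and the grip force at its end, in the units of the state.
- readout.observe(): the state, without advancing time (a new reading comes with each control period).
- vision.get_image(name): name is "side" or "top" or "wrist"; returns the picture (400x640x3 uint8, red, green, blue); there is no depth.
- vision.calibration(name): a dict with "fov_y" (degrees; the focal length in pixels is half the picture's height over the tangent of half this angle, whatever the lens; pixels are square), "cx", "cy" (the principal point, pixels), "pose" (4x4, takes a point from camera to world coordinates). Camera axes: x right, y up, looking along -z (the intrinsics and any distortion apply to the point x, -y, -z); pixel columns grow to the right and rows downward; lengths in m; the calibration is good to about 2 mm. A picture is of the moment at which its call begins: read the wrist's pose just before it. calibration takes no time and is no camera call; for the wrist camera it gives the pose at the moment of the call.
- arm.sign_off(): hands the job in; it is judged then, once.
The state is a dict: "clock": time; "joints": joint angles; "dq": joint speeds; "joint_efforts": joint torques, N m; "position": TCP position; "ee_rot": TCP orientation; "force": force on the tool from outside, world axes, zero at the start; "ft_torque": the same for the moment, N m; "width": opening from 0.0 (shut) to 1.0 (fully open); "gripper_force": force on a finger pad.
Only numpy, scipy, OpenCV 4.12 (cv2) and the standard library are available. Lean on these libraries where they do the work, as an engineer would, in place of code of your own. Each camera call takes 0.05 s, during which the arm holds its last target. There are 200 camera calls.

TASK

The padded forearm rest beside the microscope is still ratcheted up at a slant; lower it for the next user. Press the thumb tab of its pawl down until the pawl is clear of the toothed quadrant, keep it pressed while you push the rest down past the teeth until it lies fully flat on its stop, then let go so that the pawl springs back into the lowest notch. It is all done by pressing with the fingertips: do not force the rest, do not lift it, and leave everything else on the bench where it stands.

Things in the scene. Friction and masses are not known exactly. Their poses are not given: they have to be found in the camera images.
- rest: Forearm rest, screwed to the bench: grey base plate 340 x 150 x 8 mm (x -170 to 170, y -83 to 67), two hinge cheeks, a rubber-topped stop post under the board and, on the right (-y), an upright steel quadrant with teeth facing the hinge. Origin: centre of the base's underside, on the bench. x runs along the board from the elbow end (hinge) to the hand end (the one that rises), y left, z up.
- forearm_pad (a joint): Board angle, rad: 0 = flat on its stop, grows as the hand end rises about the hinge (limit 0.45). Starts at 0.20 to 0.37. A stiff friction hinge holds it where it is left. Teeth every 0.09 rad (the lowest at 0) let it rise but not sink: with the pawl engaged it sinks to the next tooth at most and is blocked there. With the pawl free it goes down under 7 to 11 N at the tab.
- pawl (a joint): Pawl lever's angle against the board, rad: 0 = engaged (to 0.06 while the nose rides on a tooth's back), grows as the tab is pressed down; above 0.115 clear of the teeth, 0.18 = end stop. A spring returns it: 2 N at the tab to begin, about 5 N (7 N if the board is loaded) at the stop. That is less than moves the board, so one push on the tab first frees the pawl, then carries the board down.
- pawl_tab (a point): Centre of the top face of the pawl's thumb tab: bare steel plate with black rubber ribs, 54 mm along the board, 34 across, 4 thick, on the right (-y) side of the pad, 18 mm clear of its edge. Engaged: at (225, -78, 32) mm in the board frame, parallel to the pad, 6 mm above its top. Fully pressed: 19 mm lower and 7 mm farther forward in that frame, front edge down 0.18 rad. Moves with tab and board.
- pawl_pivot (a point): Pivot pin of the pawl lever, along the rest's y axis, at (125, -63, -18) mm in the board frame. A positive pawl angle turns the lever about it, front end down. As the board sinks, pivot and tab follow arcs about the hinge: down and somewhat forward.
- pad_end (a point): Centre of the top of the black padded board near its hand end. The board turns about a hinge pin that lies along the rest's y axis at (-135, 0, 90) mm in the rest's frame. 'Board frame' here: origin at the pin's centre, x along the board to its hand end, y left, z out of the pad. In it this point is (285, 0, 26) mm; the pad runs x -30 to 290, y -43 to 43, top at z = 26 mm.
- oil_bottle: Small amber immersion-oil bottle, 28 mm across, 68 mm high, upright on the bench to the right of the rest. Origin: centre of its underside. Leave it alone.
- slide_mailer: White slide mailer, 88 x 34 x 17 mm, lying beyond the hand end of the rest. Origin: centre of its underside, x along its length. Leave it alone.
- forceps: Steel forceps, 125 x 18 x 4 mm, lying to the left of the rest. Origin: near the middle of the underside, x along its length. Leave it alone.
- petri_dish: Clear open culture dish with a pinkish layer in it, 90 mm across, 15 mm high, on the left. Origin: centre of its underside. Leave it alone.
- staining_jar: Glass staining jar with lid, 62 mm across, 110 mm high, upright on the left. Origin: centre of its underside. Leave it alone.
- slide_box: Dark blue slide box, 175 x 85 x 30 mm, on the right. Origin: centre of its underside. Leave it alone.
- lens_tissue_box: Pale blue lens-tissue box, 75 x 105 x 40 mm, with a tissue standing up to 60 mm, on the right near the robot. Origin: centre of its underside. Leave it alone.

How it is judged:
By the outcome, as a careful person would: the job done as asked, in the order asked, and still so for the second after the job is handed in, with the robot touching nothing.
It also fails if it takes over 35 s, if anything falls off the work surface, if the arm or the gripper's body presses on something with over 40 N, if the wrist force passes 120 N, or if a joint passes its speed limit or range.

## Working session

There is one attempt and no reset: what is moved stays moved. The work goes in short steps, Python scripts to look and compute and a tool call to move; the robot and the scene stay as the last step left them, time stands still between calls to the robot, and variables do not carry over. Pictures are saved under pics/ and viewed, at most 10 in all, crops included, and the job is handed in when it is done.

Besides the shell and the picture viewer there is one more tool, called after "Request:" as name(argument=value, ...) on one line, values as JSON. carry_out: Moves the arm, as the interface text tells. Its arguments: {"type":"object","properties":{"increments":{"type":"array","items":{"type":"number"}},"grip":{"type":"number"},"newtons":{"type":"number"}},"required":["increments"]}

```bash
mkdir -p pics; python3 - <<'E'
from cell import readout, vision, arm
import cv2,numpy as np
s=readout.observe();print(s['clock'],s['position'],s['ee_rot'],s['force'],s['width'],arm.tcp_to_grasp)
for n in('side','top'):
    c=vision.calibration(n);print(n,{k:(np.round(v,4).tolist() if k=='pose' else v) for k,v in c.items()})
    cv2.imwrite(f'pics/{n}0.png',cv2.cvtColor(vision.get_image(n),cv2.COLOR_RGB2BGR))
E
```

```text
0.0 [0.21349304 0.58686664 0.22595708] [-5.45279928e-01 -3.09377223e+00  2.43118827e-03] [ 0.87379069 -0.0655481  -0.37340491] 0.9977710956647746 -0.0188
side {'fov_y': 55.436028882422015, 'cx': 318.17748360295826, 'cy': 193.59947404388478, 'pose': [[0.8284, 0.3686, -0.4218, 0.1338], [-0.56, 0.5606, -0.6099, -0.6915], [0.0117, 0.7415, 0.6709, 0.8223], [0.0, 0.0, 0.0, 1.0]]}
top {'fov_y': 49.16485615192061, 'cx': 317.1724011952136, 'cy': 198.2218888435578, 'pose': [[-0.0161, 0.9863, -0.1645, 0.3956], [-0.9999, -0.0152, 0.0069, -0.0421], [0.0043, 0.1645, 0.9864, 1.2216], [0.0, 0.0, 0.0, 1.0]]}
```

View pics/side0.png

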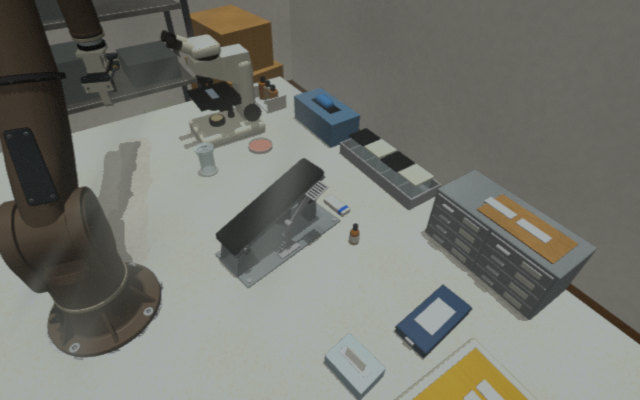

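View pics/top0.png

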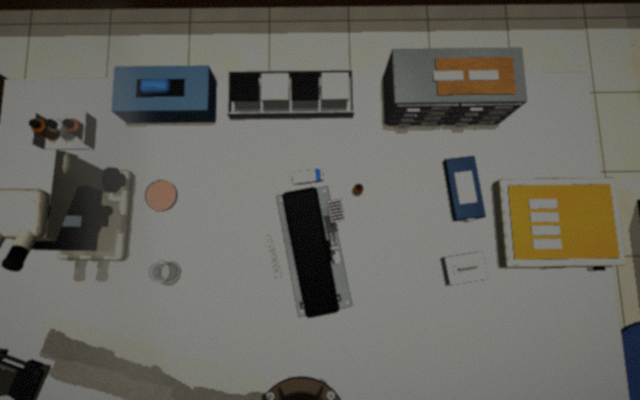

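The side view shows the tab near (317,191) and the pad's raised end at (323,165). In the top view the tab is near (337,210), and the pad spans (300,188) to (320,315). I'll enlarge both to pick exact points.

```bash
python3 - <<'E'
import cv2,numpy as np
a=cv2.imread('pics/side0.png')[150:290,205:365];b=cv2.imread('pics/top0.png')[160:325,250:380]
a=cv2.resize(a,None,fx=5,fy=5,interpolation=cv2.INTER_CUBIC)[:600,:800];b=cv2.resize(b,None,fx=3.6,fy=3.6,interpolation=cv2.INTER_CUBIC)
for im,f,x0,y0 in((a,5,205,150),(b,3.6,250,160)):
    for k in range(0,200,20):
        for j in range(0,200,20): cv2.circle(im,(int(k*f),int(j*f)),2,(0,0,255),-1)
cv2.imwrite('pics/a.png',cv2.convertScaleAbs(a,alpha=1.3,beta=20));cv2.imwrite('pics/b.png',cv2.convertScaleAbs(b,alpha=1.3,beta=20))
E
```

```text
(no output)
```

View pics/a.png

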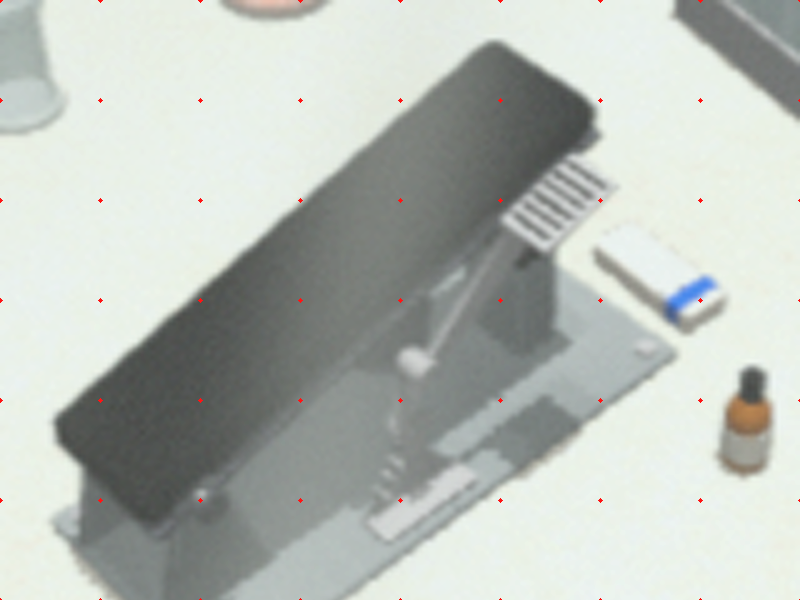

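View pics/b.png

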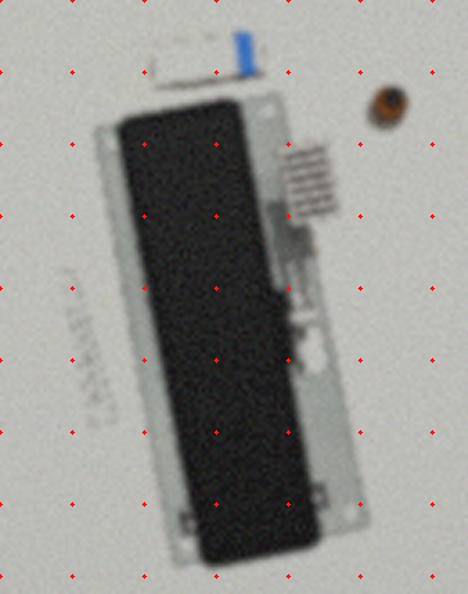

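The crops show the tab's corners, the base plate's four corners and the pad's outline clearly in both views. In full-picture pixels, the tab's centre is about (317,190.6) in the side view and (335.8,210.5) in the top view.

```bash
cat > h.py <<'E'
import numpy as np
from cell import readout, vision, arm
def ray(n,p):
    c=vision.calibration(n);f=200/np.tan(np.radians(c['fov_y']/2));T=np.array(c['pose'])
    d=T[:3,:3]@[(p[0]-c['cx'])/f,-(p[1]-c['cy'])/f,-1];return T[:3,3],d/np.linalg.norm(d)
def plane(n,p,z):
    o,d=ray(n,p);return o+d*(z-o[2])/d[2]
def tri(*obs):
    A=0;b=0;R=[ray(*o) for o in obs]
    for o,d in R: M=np.eye(3)-np.outer(d,d);A=A+M;b=b+M@o
    x=np.linalg.solve(A,b);return x,[1e3*np.linalg.norm(np.cross(x-o,d)) for o,d in R]
def proj(n,P):
    c=vision.calibration(n);f=200/np.tan(np.radians(c['fov_y']/2));T=np.array(c['pose'])
    q=T[:3,:3].T@(np.array(P)-T[:3,3]);return np.array([c['cx']+f*q[0]/-q[2],c['cy']+f*q[1]/q[2]])
E
python3 - <<'E'
from h import *
np.set_printoptions(precision=4,suppress=True)
S=lambda x,y:('side',(205+(x+.5)/5-.5,150+(y+.5)/5-.5)); T=lambda x,y:('top',(250+(x+.5)/3.6-.5,160+(y+.5)/3.6-.5))
B=np.array([plane(*T(*p),.008) for p in[(97,127),(281,93),(369,524),(175,566)]])  # FL FR NR NL
print(B,np.linalg.norm(B[0]-B[3]),np.linalg.norm(B[0]-B[1]),np.linalg.norm(B[1]-B[2]))
print('side FR',plane(*S(675,352),.008))
x=(B[0]+B[1]-B[2]-B[3])/2;yaw=np.arctan2(x[1],x[0])
xa=np.array([np.cos(yaw),np.sin(yaw),0]);ya=np.array([-xa[1],xa[0],0])
c=B.mean(0)+.008*ya;c[2]=0;print('yaw',yaw,'rest',c)
for n,a,b in[('tabFL',(578,155),(281,152)),('tabFR',(617,187),(326,145)),('tabNR',(545,252),(335,212)),('tabNL',(502,217),(294,218)),('padFL',(487,38),(120,110)),('padFR',(598,108),(242,98)),('padNR',(150,525),(320,548)),('padNL',(55,422),(200,566))]:
    P,e=tri(S(*a),T(*b));q=P-c;print(n,P,'rest',q@xa,q@ya,q[2],'res',np.round(e,1))
for t in(.18,.2,.25,.27,.3,.36):
    def bf(x,y,z): return c+xa*(-.135+x*np.cos(t)-z*np.sin(t))+ya*y+np.array([0,0,.09+x*np.sin(t)+z*np.cos(t)])
    t1=bf(.225,-.078,.032);print(t,t1,proj('side',t1),proj('top',t1))
E
```

```text
[[ 0.6091  0.0636  0.008 ]
 [ 0.634  -0.0809  0.008 ]
 [ 0.3032 -0.1404  0.008 ]
 [ 0.275   0.0056  0.008 ]] 0.33914858993831803 0.1466371005829121 0.33616010809518454
side FR [ 0.6336 -0.0827  0.008 ]
yaw 0.17491562345066075 rest [ 0.454  -0.0302  0.    ]
tabFL [ 0.5615 -0.0758  0.1886] rest 0.0979742105084118 -0.06367019045852708 0.1885505610134218 res [3.2 3.2]
tabFR [ 0.5656 -0.1058  0.1866] rest 0.09682773570557317 -0.09388784732247853 0.18663652084792623 res [2.7 2.7]
tabNR [ 0.5209 -0.1108  0.1689] rest 0.051925892400356805 -0.09105352939141388 0.16891949204861065 res [0.7 0.7]
tabNL [ 0.5154 -0.0822  0.1742] rest 0.05140541847665564 -0.061978472102911686 0.17419108719979906 res [0.8 0.8]
padFL [0.5848 0.0346 0.1869] rest 0.14007109998058134 0.040978561467140476 0.18689742036831034 res [4.6 4.6]
padFR [ 0.5961 -0.0491  0.1871] rest 0.1366697747576582 -0.04342154612234245 0.18709867329428018 res [0.3 0.3]
padNR [ 0.297  -0.0999  0.0949] rest -0.16665421579412382 -0.041327886414942165 0.09488984352688243 res [3.1 3.1]
padNL [ 0.2855 -0.0159  0.098 ] rest -0.1634064606764402 0.04337015933369509 0.09804958193152187 res [1.9 1.9]
0.18 [ 0.5469 -0.0929  0.1618] [317.8945 194.34  ] [335.0784 208.1746]
0.2 [ 0.5455 -0.0932  0.1661] [317.5    193.3681] [335.2763 208.5135]
0.25 [ 0.5415 -0.0939  0.1767] [316.3947 191.0133] [335.8061 209.5319]
0.27 [ 0.5397 -0.0942  0.1809] [315.9045 190.1028] [336.0322 210.0084]
0.3 [ 0.5369 -0.0947  0.1871] [315.1172 188.7721] [336.3863 210.7983]
0.36 [ 0.5308 -0.0958  0.1992] [313.3537 186.2442] [337.1486 212.6513]
```

The board stands at about 0.27 rad, with the tab centre near (0.540, -0.094, 0.18). Next I'll shut the gripper and move above the tab, with the fingers' closing line set across the board.

Request:
carry_out(increments=[19, -34, 7.5, 0, 0, 0, 19, -34, 7.5, 0, 0, 0, 19, -34, 7.5, 0, 0, 0, 19, -34, 7.5, 0, 0, 0, 19, -34, 7.5, 0, 0, 0, 19, -34, 7.5, 0, 0, 0.1, 19, -34, 7.5, 0, 0, 0.1, 19, -34, 7.5, 0, 0, 0.1, 19, -34, 7.5, 0, 0, 0.1, 19, -34, 7.5, 0, 0, 0.12], grip=1, newtons=20)

```text
clock: 1.35
position: [0.4039, 0.246, 0.3018]
ee_rot: [0.274, -3.129, 0.0]
force: [0.6, -0.2, 0.6]
width: 0.009
gripper_force: 0.0
```

Request:
carry_out(increments=[13.5, -34.5, -6.5, 0, 0, 0, 13.5, -34.5, -6.5, 0, 0, 0, 13.5, -34.5, -6.5, 0, 0, 0, 13.5, -34.5, -6.5, 0, 0, 0, 13.5, -34.5, -6.5, 0, 0, 0, 13.5, -34.5, -6.5, 0, 0, 0, 13.5, -34.5, -6.5, 0, 0, 0, 13.5, -34.5, -6.5, 0, 0, 0, 13.5, -34.5, -6.5, 0, 0, 0, 13.5, -34.5, -6.5, 0, 0, 0, 0, 0, 0, 0, 0, 0, 0, 0, 0, 0, 0, 0])

```text
clock: 2.85
position: [0.5383, -0.0971, 0.2364]
ee_rot: [0.268, -3.129, -0.001]
force: [-0.7, 1.4, -0.3]
width: 0.007
gripper_force: 0.0
```

```bash
python3 - <<'E'
from h import *
import cv2
a=cv2.cvtColor(vision.get_image('side'),cv2.COLOR_RGB2BGR)[110:260,215:375];b=cv2.cvtColor(vision.get_image('wrist'),cv2.COLOR_RGB2BGR)
cv2.imwrite('pics/c.png',np.hstack([cv2.resize(a,(400,375),interpolation=cv2.INTER_CUBIC),cv2.resize(b,(400,250)).copy() if 0 else cv2.copyMakeBorder(cv2.resize(b,(400,250)),0,125,0,0,0)]))
E
```

```text
(no output)
```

View pics/c.png

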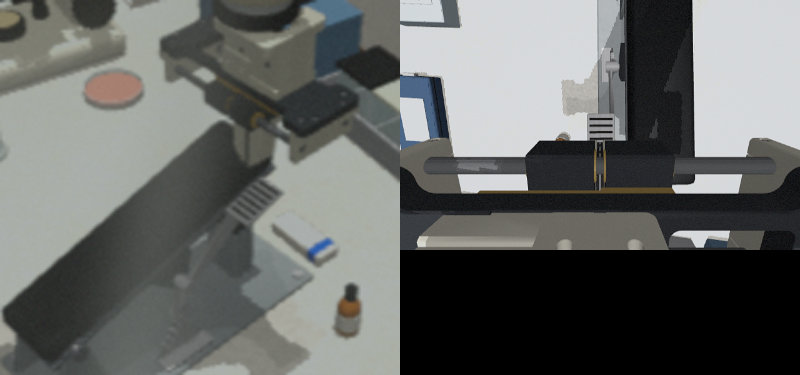

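The wrist view shows the fingertips in line with the tab, at column 600, and clear of the pad's edge at about 628. I'll descend until they touch.

Request:
carry_out(increments=[0, 0, -8, 0, 0, 0, 0, 0, -8, 0, 0, 0, 0, 0, -8, 0, 0, 0, 0, 0, -8, 0, 0, 0, 0, 0, -7, 0, 0, 0, 0, 0, -5, 0, 0, 0, 0, 0, -3, 0, 0, 0, 0, 0, -2, 0, 0, 0, 0, 0, 0, 0, 0, 0])

```text
clock: 4.08
position: [0.5386, -0.0976, 0.1877]
ee_rot: [-0.268, 3.13, 0.0]
force: [-0.9, 0.7, -0.0]
width: 0.008
gripper_force: 0.0
```

Request:
carry_out(increments=[1, 0, -2, 0, 0, 0, 1, 0, -2, 0, 0, 0, 1, 0, -2, 0, 0, 0, 0, 0, 0, 0, 0, 0])

```text
clock: 4.58
position: [0.5421, -0.0975, 0.1819]
ee_rot: [-0.269, 3.129, 0.0]
force: [0.9, 0.7, 3.3]
width: 0.006
gripper_force: 1.2
```

Request:
carry_out(increments=[1.4, 0.2, -2, 0, 0, 0, 1.4, 0.2, -2, 0, 0, 0, 1.4, 0.2, -2, 0, 0, 0, 1.4, 0.2, -2, 0, 0, 0, 0, 0, 0, 0, 0, 0])

```text
clock: 5.2
position: [0.5475, -0.0967, 0.1737]
ee_rot: [-0.269, 3.13, 0.0]
force: [1.4, 1.9, 4.7]
width: 0.01
gripper_force: 2.1
```

Request:
carry_out(increments=[1.4, 0.2, -2, 0, 0, 0, 1.4, 0.2, -2, 0, 0, 0, 1.4, 0.2, -2, 0, 0, 0, 0.5, 0.1, -1, 0, 0, 0, 0, 0, 0, 0, 0, 0])

```text
clock: 5.82
position: [0.552, -0.096, 0.1667]
ee_rot: [0.269, -3.13, -0.0]
force: [1.1, 1.6, 4.8]
width: 0.003
gripper_force: 2.3
```

Request:
carry_out(increments=[0.8, 0.1, -2, 0, 0, 0, 0.8, 0.1, -2, 0, 0, 0, 0.6, 0.1, -2, 0, 0, 0, 0.6, 0.1, -2, 0, 0, 0, 0, 0, 0, 0, 0, 0])

```text
clock: 6.45
position: [0.5546, -0.0956, 0.1588]
ee_rot: [0.269, -3.13, -0.001]
force: [-0.2, 2.8, 6.4]
width: 0.003
gripper_force: 3.1
```

Request:
carry_out(increments=[0.5, 0.1, -2, 0, 0, 0, 0.5, 0.1, -2, 0, 0, 0, 0.5, 0.1, -2, 0, 0, 0, 0.5, 0.1, -2, 0, 0, 0, 0, 0, 0, 0, 0, 0])

```text
clock: 7.08
position: [0.5568, -0.0952, 0.1509]
ee_rot: [-0.269, 3.13, 0.0]
force: [1.2, 2.0, 7.0]
width: 0.001
gripper_force: 3.1
```

```bash
python3 - <<'E'
from h import *
import cv2
a=cv2.cvtColor(vision.get_image('side'),cv2.COLOR_RGB2BGR)[130:290,205:365]
cv2.imwrite('pics/d.png',cv2.convertScaleAbs(cv2.resize(a,(600,600),interpolation=cv2.INTER_CUBIC),alpha=1.3,beta=20))
E
```

```text
(no output)
```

View pics/d.png

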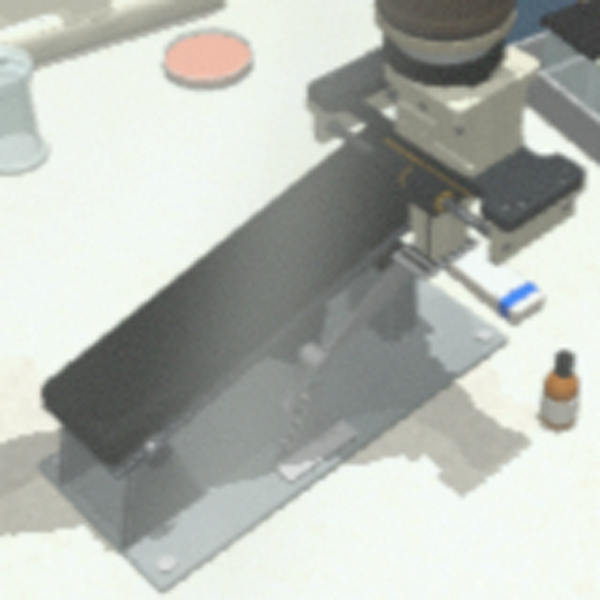

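The fingertips sit on the tab at about (430,255), the tab is pressed below the pad, and the board is sinking. I'll keep going.

Request:
carry_out(increments=[0.5, 0.1, -2, 0, 0, 0, 0.5, 0.1, -2, 0, 0, 0, 0.5, 0.1, -2, 0, 0, 0, 0.4, 0.1, -2, 0, 0, 0, 0.4, 0.1, -2, 0, 0, 0, 0.4, 0.1, -2, 0, 0, 0, 0.4, 0, -2, 0, 0, 0, 0.4, 0, -2, 0, 0, 0])

```text
clock: 8.12
position: [0.5605, -0.0945, 0.1351]
ee_rot: [-0.269, 3.129, 0.001]
force: [1.9, 2.8, 8.2]
width: 0.003
gripper_force: 4.1
```

Request:
carry_out(increments=[0.3, 0.1, -2, 0, 0, 0, 0.3, 0, -2, 0, 0, 0, 0.3, 0.1, -2, 0, 0, 0, 0.3, 0, -2, 0, 0, 0, 0.3, 0.1, -2, 0, 0, 0, 0.3, 0, -2, 0, 0, 0, 0.2, 0, -2, 0, 0, 0, 0.2, 0, -2, 0, 0, 0, 0.2, 0, -2, 0, 0, 0, 0.2, 0, -2, 0, 0, 0])

```text
clock: 9.38
position: [0.5635, -0.0941, 0.1152]
ee_rot: [-0.269, 3.129, 0.0]
force: [2.0, 3.5, 8.1]
width: 0.007
gripper_force: 4.2
```

Request:
carry_out(increments=[0.1, 0, -2, 0, 0, 0, 0.1, 0, -2, 0, 0, 0, 0.1, 0, -2, 0, 0, 0, 0, 0, 0, 0, 0, 0])

```text
clock: 9.88
position: [0.564, -0.094, 0.1092]
ee_rot: [-0.269, 3.128, 0.0]
force: [4.0, 3.3, 6.6]
width: 0.002
gripper_force: 3.5
```

Request:
carry_out(increments=[0, 0, -1.5, 0, 0, 0, 0, 0, -1.5, 0, 0, 0, 0, 0, 0, 0, 0, 0])

```text
clock: 10.25
position: [0.5642, -0.094, 0.1063]
ee_rot: [-0.269, 3.128, 0.0]
force: [3.2, 3.2, 7.8]
width: 0.003
gripper_force: 3.7
```

Request:
carry_out(increments=[0, 0, -1, 0, 0, 0, 0, 0, -1, 0, 0, 0, 0, 0, 0, 0, 0, 0])

```text
clock: 10.62
position: [0.5643, -0.094, 0.1045]
ee_rot: [-0.269, 3.128, 0.0]
force: [3.3, 3.9, 9.6]
width: 0.006
gripper_force: 5.0
```

Request:
carry_out(increments=[0, 0, -1, 0, 0, 0, 0, 0, -1, 0, 0, 0, 0, 0, 0, 0, 0, 0])

```text
clock: 11.0
position: [0.5647, -0.094, 0.1035]
ee_rot: [-0.269, 3.127, 0.001]
force: [0.4, 3.8, 19.4]
width: 0.005
gripper_force: 9.8
```

Request:
carry_out(increments=[0, 0, -1, 0, 0, 0, 0, 0, 0, 0, 0, 0])

```text
clock: 11.25
position: [0.5648, -0.094, 0.103]
ee_rot: [-0.269, 3.126, 0.001]
force: [-1.5, 3.7, 25.2]
width: 0.005
gripper_force: 12.3
```

The force rises steeply at z = 0.103, so the board is on its stop. I'll ease off upward along the tab's arc.

Request:
carry_out(increments=[0, 0, -0.5, 0, 0, 0, 0, 0, 2, 0, 0, 0, 0, 0, 3, 0, 0, 0, -1, 0, 4, 0, 0, 0, -1, 0, 4, 0, 0, 0, -1, 0, 4, 0, 0, 0, -1, 0, 4, 0, 0, 0, 0, 0, 5, 0, 0, 0, 0, 0, 8, 0, 0, 0, 0, 0, 15, 0, 0, 0, 0, 0, 25, 0, 0, 0, 0, 0, 30, 0, 0, 0, 0, 0, 30, 0, 0, 0, 0, 0, 0, 0, 0, 0])

```text
clock: 13.0
position: [0.5606, -0.0949, 0.2374]
ee_rot: [-0.268, 3.125, -0.001]
force: [0.4, -0.1, -0.6]
width: 0.002
gripper_force: 0.0
```

Request:
carry_out(increments=[-15, 35, 10, 0, 0, 0, -15, 35, 10, 0, 0, 0, -15, 35, 0, 0, 0, 0, -15, 35, 0, 0, 0, 0, -15, 35, 0, 0, 0, 0, -15, 35, 0, 0, 0, 0, -15, 35, 0, 0, 0, 0, -15, 35, 0, 0, 0, 0, 0, 0, 0, 0, 0, 0])

```text
clock: 14.12
position: [0.4376, 0.1883, 0.254]
ee_rot: [0.277, -3.128, -0.001]
force: [0.9, -0.7, 0.1]
width: 0.004
gripper_force: 0.0
```

```bash
python3 - <<'E'
from h import *
import cv2
a=cv2.cvtColor(vision.get_image('side'),cv2.COLOR_RGB2BGR);b=cv2.cvtColor(vision.get_image('top'),cv2.COLOR_RGB2BGR)
a=cv2.resize(a[150:290,205:365],None,fx=3,fy=3,interpolation=cv2.INTER_CUBIC);b=cv2.resize(b[160:300,250:370],None,fx=3,fy=3,interpolation=cv2.INTER_CUBIC)
c=np.array([.454,-.0302,0]);yaw=.175;xa=np.array([np.cos(yaw),np.sin(yaw),0]);ya=np.array([-xa[1],xa[0],0])
for P in [(.29,.043,.026),(.29,-.043,.026),(.252,-.095,.032),(.252,-.061,.032),(.198,-.095,.032),(.198,-.061,.032)]:
    w=c+xa*(-.135+P[0])+ya*P[1]+[0,0,.09+P[2]]
    for n,im,o in(('side',a,(205,150)),('top',b,(250,160))): cv2.circle(im,tuple(int(v) for v in (proj(n,w)-o)*3+1),2,(0,0,255),-1)
cv2.imwrite('pics/e.png',cv2.convertScaleAbs(np.hstack([a[:420,:440],b]),alpha=1.2,beta=15))
E
```

```text
(no output)
```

View pics/e.png

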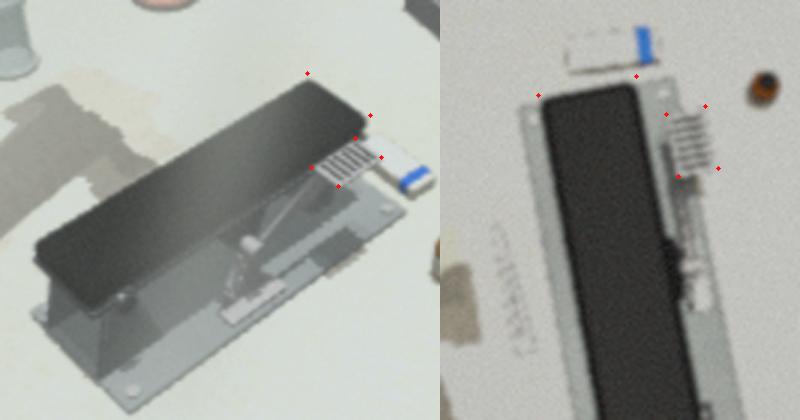

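```bash
python3 - <<'E'
from h import *
import cv2
a=cv2.cvtColor(vision.get_image('side'),cv2.COLOR_RGB2BGR);b=cv2.cvtColor(vision.get_image('top'),cv2.COLOR_RGB2BGR)
a=cv2.resize(a[170:230,290:350],None,fx=6.5,fy=6.5,interpolation=cv2.INTER_CUBIC);b=cv2.resize(b[180:240,300:360],None,fx=6.5,fy=6.5,interpolation=cv2.INTER_CUBIC)
cv2.imwrite('pics/f.png',cv2.convertScaleAbs(np.hstack([a,b]),alpha=1.2,beta=15))
print(tri(('side',(322.3,204)),('top',(333.3,207.3))))
E
```

```text
(array([ 0.55828458, -0.09202866,  0.11976995]), [np.float64(3.378223503875068), np.float64(3.3782235038749446)])
```

View pics/f.png

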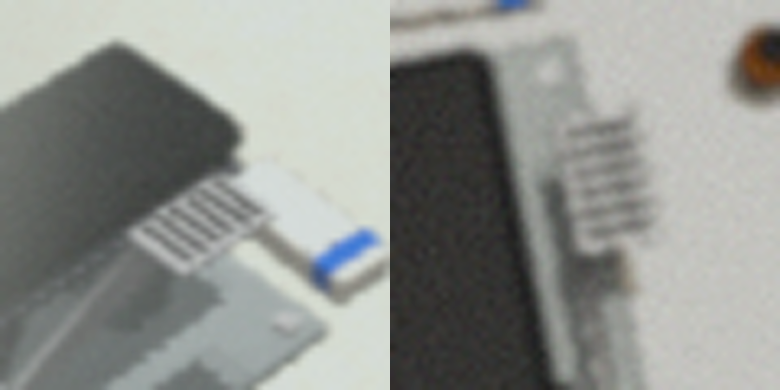

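The triangulated tab height is 0.120 m. Flat and engaged should give 0.122, and one tooth higher would give 0.142. The tab lies parallel to the pad at about (195,225) in the crop, and the mailer and bottle look undisturbed. I'll hand it in.

```bash
python3 -c "
from cell import arm;print(arm.sign_off())"
```

```text
the job is handed in; nothing more can be done
None
```

The forearm rest is flat on its stop and the pawl appears to be back in its lowest notch: the tab measured 0.120 m high against 0.122 m expected. The arm is clear, and the job is handed in at about 14 s on the robot's clock.

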